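# Zero the kitchen scale with the board on it

## Robot

A 6-joint arm with a two-finger parallel gripper is mounted at the origin on a cart in front of the work surface, level with it; the furniture and walls round the work are solid. World frame = base frame: x ahead of the robot, y to its left, z up, the work surface at z = 0. Lengths are in m, angles in rad, forces in N, time in s.
With the tool pointing down it reaches from about 0.375 to 0.975 m from the base axis. Payload 3.8 kg.
Tool frame: the origin (TCP) lies between the finger pads, 19 mm behind the fingertips; this is the grasp point; z points along the fingers, y is the line along which they close (so a half turn about z gives the same grasp; the last joint's range is limited). The gripper opens to 85 mm and grips with 20 to 120 N. Pads are 22 mm wide; open, the fingers measure 114 mm over their backs; the gripper's body (76 mm by 85 mm) begins 54 mm behind the grasp point. The pads swing forward as they close: fully open they stand 13 mm farther back than shut.
Start: joints at [-1.247, 0.264, 1.604, -0, 1.274, -0.037], TCP at [0.238, -0.632, 0.25] pointing down, gripper open.
Joint ranges: [-2.63, 2.63], [-0.94, 2.18], [0.31, 2.57], [-1.31, 4.45], [0, 2.66], [-2.55, 2.55]. Speed limits (rad/s): [2.57, 2.57, 3.14, 3.14, 3.14, 3.14].

## Interface

Orientations are given as a rotation vector (axis times angle).
In Python, from station import bot, optics, job, sensors gives the robot as it stands (bot), with the cameras (optics), the job (job) and the readings (sensors).
- The arm moves only by the shell command python3 nudge.py [FORCE], which reads ROWS from standard input. ROWS is a JSON list of rows, 1 to 5 of them, each of 5 numbers: dx, dy, dz in m, then a turn about the tool's z in rad, then the opening from 0.0 (shut) to 1.0 (fully open); each row shifts and turns the commanded pose from where the row before left it, along the tool's axes as they then stand; what a row does not reach is not made up. A row lasts 1/10 s, in which the tool goes at most 0.05 m and 0.15 rad, less where a joint would pass 70% of its speed; a pose out of reach is approached as far as the arm can. The fingers move at their own pace and stop on an object; FORCE is the grip in N (left out, the last holds). Time passes only in rows, so rows that do not move let the fingers close. It prints the time, the measured TCP pose, the force, the opening and the grip force at its end. Input that does not fit is refused with a message, and nothing moves.
- sensors.get_obs(): the state, without advancing time (a new reading comes with each control period).
- optics.snapshot(name): name is "scene" or "top" or "wrist"; returns the picture (400x640x3 uint8, blue, green, red); there is no depth.
- optics.camera_params(name): a dict with "intrinsics" (3x3 intrinsics, pixels), "D" ([k1, k2, p1, p2, k3] as OpenCV has them; the pictures are not rectified), "R" (3x3) and "t" (3): a world point X has camera coordinates R X + t; the wrist camera has in their place "hand_eye" (4x4, takes a point from camera to tool coordinates, whose origin is the TCP and whose axes are the flange's). Camera axes: x right, y down, z forward; pixel columns grow to the right and rows downward; lengths in m; the calibration is good to about 2 mm. A picture is of the moment at which its call begins: read the wrist's pose just before it. camera_params takes no time and is no camera call.
- job.finish_job(): hands the job in; it is judged then, once.
The state is a dict: "t": time; "joint_positions": joint angles; "qvel": joint speeds; "joint_efforts": joint torques, N m; "position": TCP position; "tcp_rot": TCP orientation; "wrist_force": force on the tool from outside, world axes, zero at the start; "ft_torque": the same for the moment, N m; "opening": opening from 0.0 (shut) to 1.0 (fully open); "gripper_force": force on a finger pad.
Only numpy, scipy, OpenCV 4.12 (cv2) and the standard library are available. Lean on these libraries where they do the work, as an engineer would, in place of code of your own. Each camera call takes 0.05 s, during which the arm holds its last target. There are 200 camera calls.

## Task

The chopping board on the kitchen scale overhangs the scale's controls. Hook the fingertips behind the pull bar of the scale's display panel and draw the panel fully out to its stop, then point from above at the touch-free zeroing eye (the small dark glass dot in a steel ring) with the fingertips two to three centimetres above it, and dwell there for two seconds so that the scale zeroes the board's weight. Touch neither the eye nor the grey unit key, pick nothing up and leave scale, board and the things around them where they are; finish with the hand well away, at least 15 cm from the eye.

Things in the scene. Friction and masses are not known exactly. Their poses are not given: they have to be found in the camera images.
- scale: flat white kitchen scale, 176 x 196 mm, with a steel weighing plate; stands loose on rubber feet (1.3 kg). Origin: on the worktop under the middle of the plate, whose top is 36 mm up. Its -x axis is its front, to which the display panel slides out (roughly world -y, towards the right edge of the worktop); z up.
- display_panel (a joint): how far the white display panel (158 mm wide) is drawn out of the scale's front along the scale's -x, m: 0 pushed in, 0.110 at the end stop (fully out). Starts part way out (about 0.05), slides stiffly (about 2 N), stays where it is left.
- pull_bar (a point): middle of the top rear edge of the panel's pull bar (12 mm thick, across the panel's front), 24 mm over the worktop. Fingertips pull on the upright face below it. Behind it: a finger trough, floor 7 mm over the worktop, 44 mm long along the slide, 142 mm free across. The board's front edge starts at least 38 mm behind this face. Moves with the panel.
- tare_eye: zeroing eye: round dark glass 18 mm across in a 25 mm steel ring, nearly flush in the panel's deck. Origin: its centre at deck level, 18 mm over the worktop (glass 1.5 mm proud); z up. It is 62 mm behind the pull bar's inner face, 53 mm off the panel's centre line to the scale's -y. Moves with the panel; under the board's overhang at first, fully out about 40 to 50 mm clear of its edge.
- key_top (a point): top of the grey unit key, a round raised push button 17 mm across and 4 mm high, on the deck 53 mm from the centre line on the scale's +y side (106 mm from the eye). Not to be pressed.
- unit_key (a joint): travel of the unit key, m: 0 up, 0.002 pressed.
- board: wooden chopping board 200 x 300 x 21 mm lying loose on the weighing plate (its top 57 mm over the worktop), its long side (its own y) along the panel's sliding direction, overhanging the scale's front by about 55 mm. Origin: centre of its underside.
- garlic: garlic bulb, 60 mm, on the worktop right of the hob; origin under its middle. Bystander.
- lemon: lemon, 70 x 51 x 52 mm, on the worktop right of the hob; origin under its middle. Bystander.
- pepper_mill: dark wooden pepper mill 58 mm across, 170 mm tall, behind the scale by the tiled wall; origin at its foot. Bystander.

How it is judged:
By the outcome, as a careful person would: the job done as asked, in the order asked, and still so for the second after the job is handed in, with the robot touching nothing.
It also fails if it takes over 51 s, if anything falls off the work surface, if the arm or the gripper's body presses on something with over 40 N, if the wrist force passes 120 N, or if a joint passes its speed limit or range.

## Working session

There is one attempt and no reset: what is moved stays moved. The work goes in short steps, Python scripts to look and compute and a shell command to move; the robot and the scene stay as the last step left them, time stands still between calls to the robot, and variables do not carry over. Pictures are saved under pics/ and viewed, at most 10 in all, crops included, and the job is handed in when it is done.

```bash
ls; mkdir -p pics; python3 - <<'E'
from station import bot, optics, job, sensors
import cv2
o=sensors.get_obs();print(o)
for n in("scene","top","wrist"):
    cv2.imwrite(f"pics/{n}0.png",optics.snapshot(n))
    print(n,optics.camera_params(n))
E
```

```text
nudge.py
pics
station.py
{'t': 0.0, 'joint_positions': array([-1.24692420e+00,  2.64746539e-01,  1.60539021e+00, -7.94586987e-06,
        1.27368639e+00, -3.68893451e-02]), 'qvel': array([-0.00081532, -0.00116855, -0.00044127, -0.00084029,  0.00175416,
        0.00112527]), 'joint_efforts': array([-9.40547216e-04, -5.15110803e+01, -3.67314184e+01, -2.06118693e-05,
        1.28221544e-02,  9.92074604e-06]), 'position': array([ 0.23804811, -0.63089087,  0.24865768]), 'tcp_rot': array([-3.08845038e+00, -5.63222483e-01,  5.12466619e-04]), 'wrist_force': array([ 0.877144  , -0.42280104, -0.32110094]), 'ft_torque': array([0.06806078, 0.02713596, 0.02686845]), 'gripper_force': 0.0, 'opening': 0.9984655962088758}
scene {'intrinsics': array([[383.10979045,   0.        , 317.78863505],
       [  0.        , 383.10979045, 200.764241  ],
       [  0.        ,   0.        ,   1.        ]]), 'D': array([-0.01404588,  0.        ,  0.        ,  0.        ,  0.        ]), 'R': array([[ 8.32015310e-01, -5.54752070e-01, -8.15628594e-04],
       [-3.79821599e-01, -5.68582336e-01, -7.29691497e-01],
     
[... 467 characters left out ...]
    [ 0.25246242,  0.02203424, -0.96735579]]), 't': array([0.04553347, 0.61317269, 1.03377904])}
wrist {'intrinsics': array([[284.95517541,   0.        , 322.4002418 ],
       [  0.        , 284.95517541, 195.78745701],
       [  0.        ,   0.        ,   1.        ]]), 'D': array([0.00032029, 0.        , 0.        , 0.        , 0.        ]), 'hand_eye': array([[ 2.29735004e-04, -9.64270354e-01, -2.64920048e-01,
         6.74302007e-02],
       [ 9.99999422e-01,  4.99697728e-04, -9.51641206e-04,
        -1.25679716e-03],
       [ 1.05001935e-03, -2.64919676e-01,  9.64269912e-01,
        -1.23499130e-01],
       [ 0.00000000e+00,  0.00000000e+00,  0.00000000e+00,
         1.00000000e+00]])}
```

View pics/scene0.png

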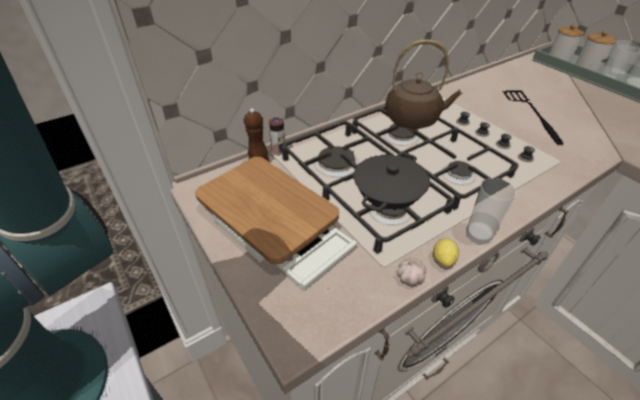

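View pics/top0.png

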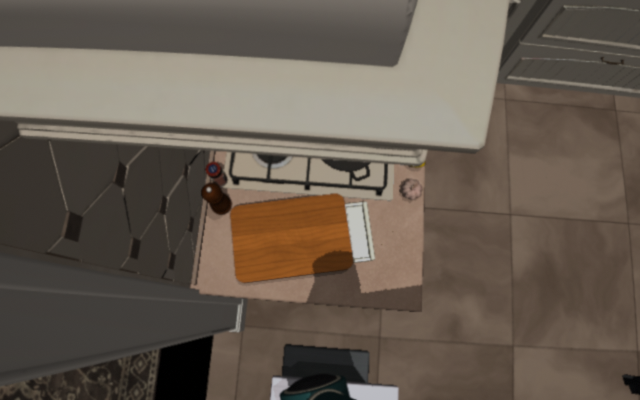

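The scene view shows the panel's pull bar at about (287..357, 235..283). In the top view the panel is at (345..373, 203..262), and the board covers the eye. I'll enlarge both views to measure.

```bash
python3 - <<'E'
import cv2,numpy as np
a=cv2.imread("pics/top0.png")[190:275,330:390]; b=cv2.imread("pics/scene0.png")[220:295,270:370]
a=cv2.resize(a,None,fx=6,fy=6,interpolation=cv2.INTER_CUBIC);b=cv2.resize(b,None,fx=4.2,fy=4.2,interpolation=cv2.INTER_CUBIC)
c=np.zeros((510,790,3),np.uint8);c[:a.shape[0],:360]=a;c[:b.shape[0],365:365+b.shape[1]]=b
cv2.imwrite("pics/crop1.png",c)
E
```

```text
(no output)
```

View pics/crop1.png

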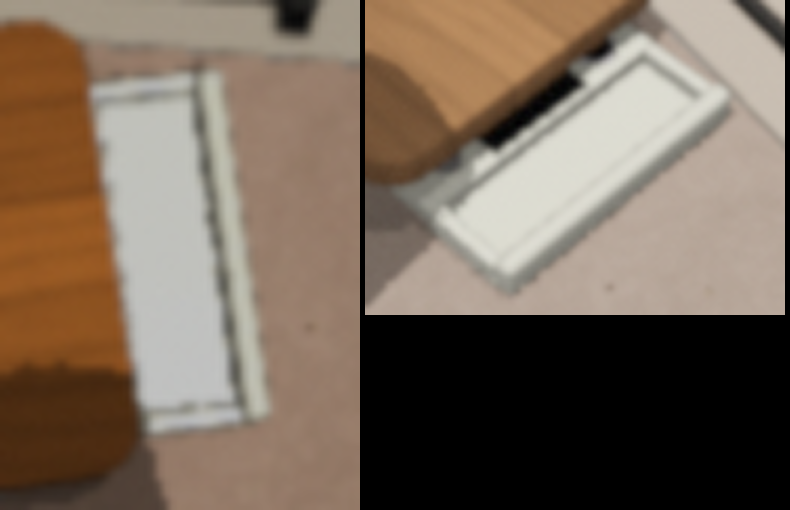

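The crop shows the pull bar, with outer top corners at top-view pixels (367,202) and (375,259) and scene pixels (356.5,242.5) and (304.5,285). The trough is open, and the board edge lies behind it.

```bash
cat > h.py <<'E'
from station import bot, optics, job, sensors
import cv2,numpy as np
from scipy.spatial.transform import Rotation as Ro
def px(name,uv,z,o=None):
    p=optics.camera_params(name)
    d=cv2.undistortPoints(np.array(uv,float).reshape(-1,1,2),p["intrinsics"],p["D"]).reshape(-1,2)
    d=np.c_[d,np.ones(len(d))]
    if name=="wrist":
        H=p["hand_eye"];T=Ro.from_rotvec(o["tcp_rot"]).as_matrix()
        R=T@H[:3,:3];c=T@H[:3,3]+o["position"]
    else: R=p["R"].T;c=-R@p["t"]
    w=d@R.T
    return c+w*((z-c[2])/w[:,2])[:,None]
def tool(target,yaw_axis_y=None):
    o=sensors.get_obs();T=Ro.from_rotvec(o["tcp_rot"]).as_matrix()
    print("delta tool",(T.T@(np.array(target)-o["position"])).round(4))
    if yaw_axis_y is not None:
        v=T.T@np.append(yaw_axis_y,0);print("turn",np.arctan2(-v[0],v[1]).round(3))
E
python3 - <<'E'
from h import *
np.set_printoptions(precision=4,suppress=True)
print(px("top",[(367,202),(375,258.7),(363.2,202.5),(371,259.2)],.024))
print(px("scene",[(356.4,242.6),(304.5,284.8),(349.3,243.3)],.024))
print("board front edge",px("top",[(346,207),(352,250)],.057))
T=Ro.from_rotvec(sensors.get_obs()["tcp_rot"]).as_matrix();print(T)
E
```

```text
[[ 0.6139 -0.0538  0.024 ]
 [ 0.464  -0.082   0.024 ]
 [ 0.6117 -0.0437  0.024 ]
 [ 0.4619 -0.0717  0.024 ]]
[[ 0.6128 -0.0514  0.024 ]
 [ 0.4632 -0.0803  0.024 ]
 [ 0.5989 -0.0445  0.024 ]]
board front edge [[ 0.5878  0.0036  0.057 ]
 [ 0.4775 -0.0184  0.057 ]]
[[ 0.9356  0.353  -0.0006]
 [ 0.353  -0.9356  0.0017]
 [ 0.0001 -0.0017 -1.    ]]
```

```bash
python3 -c "
from h import *
tool([0.533,-0.039,0.17],[.982,.187])"
```

```text
delta tool [ 0.4849 -0.4497  0.0797]
turn -1.398
```

```bash
echo '[[0.03, -0.028, 0.005, 0, 0], [0.03, -0.028, 0.005, 0, 0], [0.03, -0.028, 0.005, 0, 0], [0.03, -0.028, 0.005, 0, 0], [0.03, -0.028, 0.005, 0, 0]]' | python3 nudge.py 20; echo '[[0.03, -0.028, 0.005, 0, 0], [0.03, -0.028, 0.005, 0, 0], [0.03, -0.028, 0.005, 0, 0], [0.03, -0.028, 0.005, 0, 0], [0.03, -0.028, 0.005, 0, 0]]' | python3 nudge.py; echo '[[0.03, -0.028, 0.005, 0, 0], [0.03, -0.028, 0.005, 0, 0], [0.03, -0.028, 0.005, 0, 0], [0.03, -0.028, 0.005, 0, 0], [0.03, -0.028, 0.005, 0, 0]]' | python3 nudge.py; echo '[[0, 0, 0, -0.14, 0], [0, 0, 0, -0.14, 0], [0, 0, 0, -0.14, 0], [0, 0, 0, -0.14, 0], [0, 0, 0, -0.14, 0]]' | python3 nudge.py;echo '[[0, 0, 0, -0.14, 0], [0, 0, 0, -0.14, 0], [0, 0, 0, -0.14, 0], [0, 0, 0, -0.14, 0], [0, 0, 0, -0.14, 0]]' | python3 nudge.py; echo '[[0, 0, 0, 0, 0], [0, 0, 0, 0, 0]]' | python3 nudge.py; python3 -c "
from h import *
tool([0.533,-0.039,0.17],[.982,.187])
print(sensors.get_obs())
cv2.imwrite('pics/w1.png',optics.snapshot('wrist'))"
```

```text
t: 0.65
position: [0.3295, -0.4459, 0.2244]
tcp_rot: [-3.09, -0.563, 0.0]
wrist_force: [1.2, 0.3, 0.1]
opening: 0.146
gripper_force: 0.0
t: 1.15
position: [0.4204, -0.262, 0.1996]
tcp_rot: [-3.091, -0.563, -0.0]
wrist_force: [0.5, -0.4, 0.5]
opening: -0.001
gripper_force: 0.0
t: 1.65
position: [0.5114, -0.078, 0.1747]
tcp_rot: [3.09, 0.564, 0.0]
wrist_force: [0.4, -0.8, 0.1]
opening: -0.002
gripper_force: 0.0
t: 2.15
position: [0.5108, -0.0795, 0.1746]
tcp_rot: [-2.705, -1.597, 0.001]
wrist_force: [0.3, -0.2, -0.0]
opening: 0.0
gripper_force: 0.0
t: 2.65
position: [0.5107, -0.0796, 0.1747]
tcp_rot: [-1.993, -2.428, 0.001]
wrist_force: [0.4, -1.1, 0.6]
opening: -0.001
gripper_force: 0.0
t: 2.85
position: [0.5109, -0.0797, 0.1748]
tcp_rot: [-2.004, -2.419, 0.0]
wrist_force: [-0.0, 0.5, 0.0]
opening: -0.002
gripper_force: 0.0
delta tool [0.0358 0.0293 0.0048]
turn -0.001
{'t': 2.85, 'joint_positions': array([-2.02882289e-01,  2.63836577e-02,  2.01873222e+00,  1.48753743e-05,
        1.09689210e+00, -3.89608172e-01]), 'qvel': array([ 0.0003512 , -0.00010954, -0.00058753, -0.00110724,  0.00018488,
       -0.00456369]), 'joint_efforts': array([ 1.20529989e-03, -3.56851315e+01, -3.41867030e+01, -2.27401374e-04,
        2.97436876e-03, -7.85752712e-02]), 'position': array([ 0.51085056, -0.07966252,  0.17477404]), 'tcp_rot': array([-2.00443791e+00, -2.41857200e+00,  2.88157010e-04]), 'wrist_force': array([-0.01015994,  0.51921356,  0.00185756]), 'ft_torque': array([-2.70853903e-02, -2.08552961e-05,  3.90173739e-02]), 'gripper_force': 0.0, 'opening': -0.0019676652728383946}
```

View pics/w1.png

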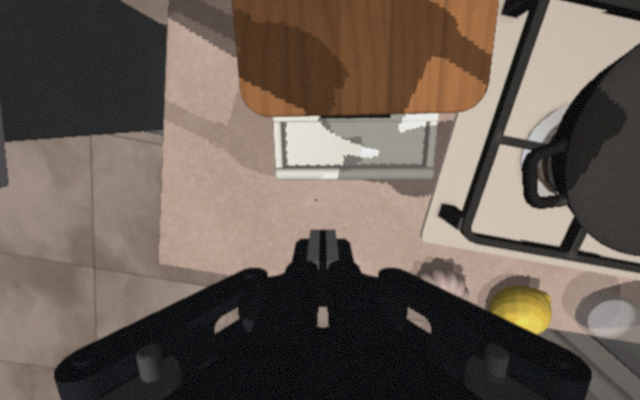

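The wrist view shows the bar's outer edge at row 180, from u=276 to 434, with the trough's inner edge at about row 167. The board's edge is at about row 115.

```bash
python3 -c "
from h import *
o=sensors.get_obs()
print(px('wrist',[(276,180),(434,180),(284,168),(432,168)],.024,o).round(4)); print(px('wrist',[(260,116),(470,116)],.057,o).round(4))
import cv2
im=cv2.imread('pics/w1.png');cv2.imwrite('pics/w1c.png',cv2.resize(im[90:210,255:455],None,fx=4,fy=4,interpolation=cv2.INTER_CUBIC))"
```

```text
[[ 0.4644 -0.079   0.024 ]
 [ 0.6171 -0.05    0.024 ]
 [ 0.4704 -0.0657  0.024 ]
 [ 0.6117 -0.0389  0.024 ]]
[[ 0.448  -0.0206  0.057 ]
 [ 0.6163  0.0113  0.057 ]]
```

View pics/w1c.png

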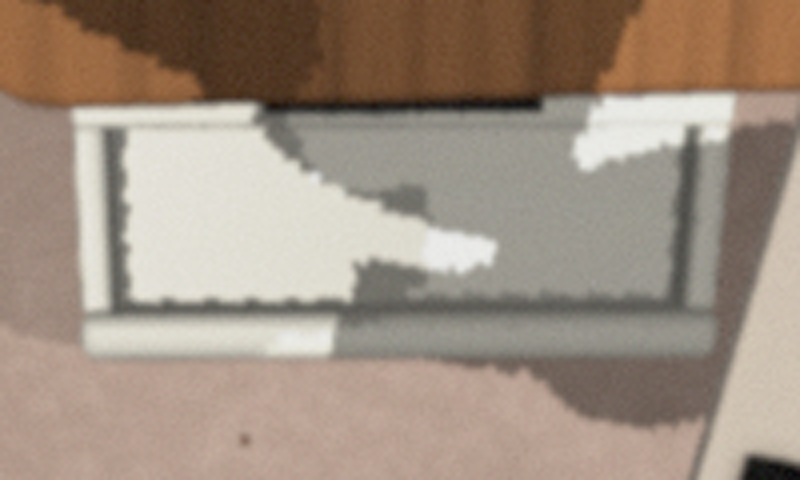

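```bash
python3 -c "
from h import *
tool([0.5357,-0.0375,0.031],[.982,.187])"
```

```text
delta tool [0.0368 0.0323 0.1438]
turn -0.001
```

```bash
echo '[[0.0184, 0.0162, 0.01, 0, 0], [0.0184, 0.0161, 0.01, 0, 0], [0, 0, 0.03, 0, 0], [0, 0, 0.03, 0, 0], [0, 0, 0.025, 0, 0]]' | python3 nudge.py; echo '[[0, 0, 0, 0, 0], [0, 0, 0.012, 0, 0], [0, 0, 0.012, 0, 0], [0, 0, 0.01, 0, 0], [0, 0, 0, 0, 0]]' | python3 nudge.py;echo '[[0, 0, 0.005, 0, 0], [0, 0, 0, 0, 0]]' | python3 nudge.py;  python3 -c "
from h import *
tool([0.5357,-0.0375,0.031],[.982,.187])"
```

```text
t: 3.4
position: [0.5354, -0.0371, 0.0686]
tcp_rot: [-2.002, -2.42, 0.001]
wrist_force: [0.7, 0.4, -0.7]
opening: -0.0
gripper_force: 0.0
t: 3.9
position: [0.5348, -0.0374, 0.0348]
tcp_rot: [-2.0, -2.42, 0.002]
wrist_force: [-0.5, 0.2, 0.1]
opening: 0.0
gripper_force: 0.0
t: 4.1
position: [0.5358, -0.0375, 0.0308]
tcp_rot: [-2.001, -2.422, 0.0]
wrist_force: [-0.3, 0.1, 0.1]
opening: 0.001
gripper_force: 0.0
delta tool [ 0.     -0.0001 -0.0002]
turn 0.002
```

```bash
echo '[[-0.003, 0, 0, 0, 0], [-0.003, 0, 0, 0, 0], [-0.003, 0, 0, 0, 0], [-0.003, 0, 0, 0, 0], [-0.003, 0, 0, 0, 0]]' | python3 nudge.py; echo '[[-0.004, 0, 0, 0, 0], [-0.004, 0, 0, 0, 0], [-0.004, 0, 0, 0, 0], [-0.004, 0, 0, 0, 0], [-0.004, 0, 0, 0, 0]]' | python3 nudge.py;echo '[[-0.004, 0, 0, 0, 0], [-0.004, 0, 0, 0, 0], [-0.003, 0, 0, 0, 0], [-0.002, 0, 0, 0, 0], [0, 0, 0, 0, 0]]' | python3 nudge.py
```

```text
t: 4.6
position: [0.5391, -0.0524, 0.0314]
tcp_rot: [2.001, 2.422, 0.001]
wrist_force: [-0.8, 1.8, 1.9]
opening: -0.001
gripper_force: 1.1
t: 5.1
position: [0.5426, -0.0722, 0.031]
tcp_rot: [2.001, 2.422, 0.0]
wrist_force: [0.7, 1.9, 1.1]
opening: 0.002
gripper_force: 1.1
t: 5.6
position: [0.5446, -0.0851, 0.0308]
tcp_rot: [-2.001, -2.422, 0.001]
wrist_force: [0.0, -0.7, -0.3]
opening: 0.0
gripper_force: 0.0
```

```bash
echo '[[-0.003, 0, 0, 0, 0], [-0.003, 0, 0, 0, 0], [-0.002, 0, 0, 0, 0], [-0.002, 0, 0, 0, 0], [-0.002, 0, 0, 0, 0]]' | python3 nudge.py; python3 -c "
from h import *
o=sensors.get_obs()
a=cv2.imread('pics/top0.png')[150:290,190:430];b=optics.snapshot('top')[150:290,190:430]
w=optics.snapshot('wrist')
c=np.vstack([np.hstack([a,b]),np.zeros((320,480,3),np.uint8)]);c[140:460,:480]=w[0:320,80:560]
cv2.imwrite('pics/p2.png',c)"
```

```text
t: 6.1
position: [0.5467, -0.0965, 0.0307]
tcp_rot: [-2.0, -2.422, 0.001]
wrist_force: [-0.7, 1.4, 0.1]
opening: -0.002
gripper_force: 1.0
```

View pics/p2.png

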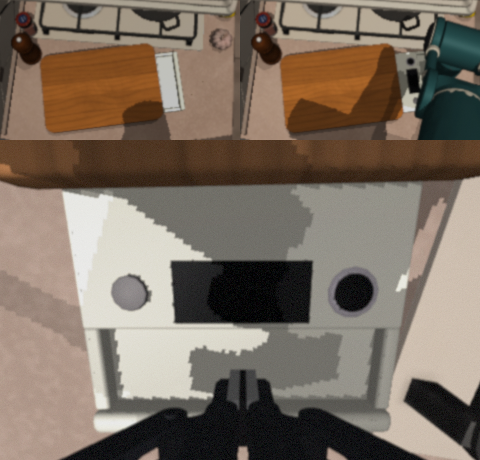

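The board is unmoved and the panel is sliding out. The wrist view shows the eye at about (432,152) in the full image and the unit key at (209,153). I'll go on gently to the stop.

```bash
echo '[[-0.002, 0, 0, 0, 0], [-0.002, 0, 0, 0, 0], [-0.001, 0, 0, 0, 0], [-0.001, 0, 0, 0, 0], [-0.001, 0, 0, 0, 0]]' | python3 nudge.py; echo '[[-0.001, 0, 0, 0, 0], [-0.001, 0, 0, 0, 0], [-0.001, 0, 0, 0, 0], [-0.001, 0, 0, 0, 0], [-0.001, 0, 0, 0, 0]]' | python3 nudge.py
```

```text
t: 6.7
position: [0.5478, -0.1016, 0.0307]
tcp_rot: [-2.0, -2.418, -0.002]
wrist_force: [-2.1, 11.2, 2.5]
opening: -0.002
gripper_force: 5.8
t: 7.2
position: [0.5482, -0.1048, 0.0307]
tcp_rot: [-1.999, -2.416, -0.004]
wrist_force: [-2.2, 13.9, 4.5]
opening: 0.004
gripper_force: 7.5
```

```bash
echo '[[-0.001, 0, 0, 0, 0], [-0.001, 0, 0, 0, 0], [-0.001, 0, 0, 0, 0]]' | python3 nudge.py; echo '[[0, 0, 0, 0, 0]]' | python3 nudge.py
```

```text
t: 7.5
position: [0.5487, -0.1077, 0.0307]
tcp_rot: [-1.999, -2.416, -0.004]
wrist_force: [-2.8, 14.8, 3.5]
opening: 0.004
gripper_force: 7.5
t: 7.6
position: [0.5488, -0.1079, 0.0307]
tcp_rot: [-1.999, -2.416, -0.003]
wrist_force: [-2.9, 13.5, 4.5]
opening: -0.002
gripper_force: 7.1
```

The force sat at about 14 N while the hand kept moving, so the scale may have crept a few mm. I'll unhook and measure.

```bash
echo '[[0.004, 0, 0, 0, 0], [0.004, 0, 0, 0, 0], [0, 0, -0.02, 0, 0], [0, 0, -0.03, 0, 0], [0, 0, -0.03, 0, 0]]' | python3 nudge.py; echo '[[0, 0, -0.04, 0, 0], [-0.04, 0, -0.03, 0, 0], [-0.04, 0, 0, 0, 0], [0, 0, 0, 0, 0], [0, 0, 0, 0, 0]]' | python3 nudge.py; python3 -c "
from h import *
o=sensors.get_obs()
a=cv2.imread('pics/top0.png');b=optics.snapshot('top');w=optics.snapshot('wrist')
np.save('o3.npy',np.r_[o['position'],o['tcp_rot']])
cv2.imwrite('pics/top3.png',b);cv2.imwrite('pics/w3.png',w)
g=lambda i:np.float32(cv2.cvtColor(i,cv2.COLOR_BGR2GRAY))
for box in [(190,290,222,262),(190,215,222,345),(205,265,222,300)]:
    r0,r1,c0,c1=box
    W=cv2.createHanningWindow((c1-c0,r1-r0),cv2.CV_32F)
    print(cv2.phaseCorrelate(g(a)[r0:r1,c0:c1],g(b)[r0:r1,c0:c1],W))
    T=g(a)[r0:r1,c0:c1];m=cv2.matchTemplate(g(b)[r0-6:r1+6,c0-6:c1+6],T,cv2.TM_CCOEFF_NORMED);print(cv2.minMaxLoc(m)[1:4:2])
c=np.zeros((600,800,3),np.uint8);c[:400,:640]=w
c[400:600,:400]=cv2.resize(a[190:290,220:420],None,fx=2,fy=2);c[400:600,400:]=cv2.resize(b[190:290,220:420],None,fx=2,fy=2)
cv2.imwrite('pics/p3.png',c)"
```

```text
t: 8.1
position: [0.5484, -0.1037, 0.1116]
tcp_rot: [2.0, 2.422, -0.001]
wrist_force: [0.5, -1.3, -0.5]
opening: 0.002
gripper_force: 0.0
t: 8.6
position: [0.5637, -0.183, 0.1812]
tcp_rot: [2.003, 2.419, 0.0]
wrist_force: [0.7, -0.1, -0.1]
opening: -0.0
gripper_force: 0.0
((0.3470222860121943, 0.007369003247568173), 0.7149369268417358)
(0.7858283519744873, (6, 6))
((0.4550613304687303, 0.6714131869051716), 0.8427402856445313)
(0.9827919602394104, (6, 6))
((1.5017427381304884, -0.16581439670345688), 0.7842869798342387)
(0.950541615486145, (8, 5))
```

View pics/p3.png

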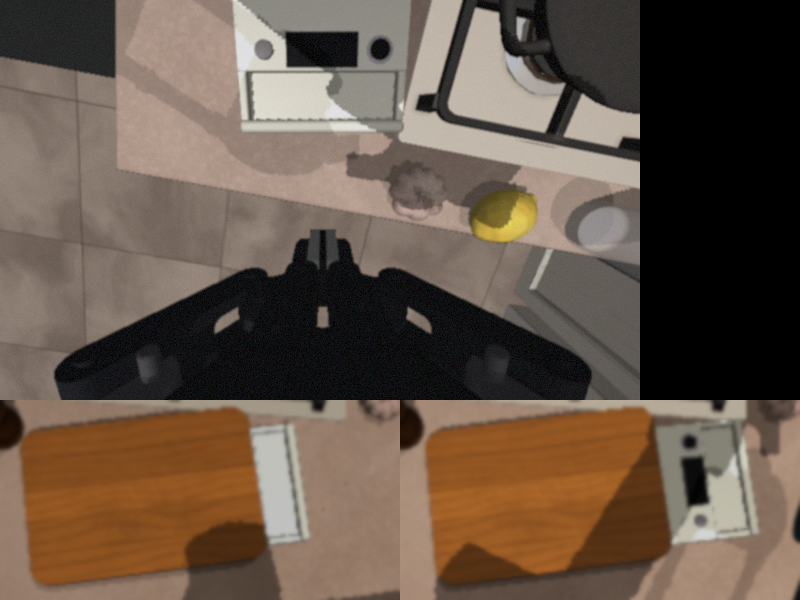

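The board crept about 2.5 px, roughly 5–6 mm, at the stop. The eye is at wrist pixel (380,49) and top-view pixel (365,210.5). The panel is fully out, clear of the board.

```bash
python3 -c "
from h import *
v=np.load('o3.npy');o=dict(position=v[:3],tcp_rot=v[3:])
w=cv2.imread('pics/w3.png');t=cv2.imread('pics/top3.png')
def cen(i,c0,c1,r0,r1,th):
    g=cv2.cvtColor(i,cv2.COLOR_BGR2GRAY)[r0:r1,c0:c1];ys,xs=np.nonzero(g<th);print(len(xs));return xs.mean()+c0,ys.mean()+r0
e=cen(w,366,395,36,63,55);f=cen(t,358,373,204,217,70);print(e,f)
a=px('wrist',[e],.019,o)[0];b=px('top',[f],.019)[0];print(a,b)
print('bar',px('wrist',[(241,131),(402,131)],.024,o), 'board',px('wrist',[(240,0)],.057,o))
tool([(a[0]+b[0])/2,(a[1]+b[1])/2,.0630])
"
```

```text
313
35
(np.float64(379.86581469648564), np.float64(48.667731629392975)) (np.float64(364.4), np.float64(210.65714285714284))
[ 0.59122121 -0.04648201  0.019     ] [ 0.59072654 -0.04850189  0.019     ]
bar [[ 0.47660919 -0.14255497  0.024     ]
 [ 0.62864884 -0.11361401  0.024     ]] board [[ 0.47368128 -0.04297238  0.057     ]]
delta tool [0.1261 0.0529 0.1173]
```

```bash
echo '[[0.042, 0.0177, 0, 0, 0], [0.042, 0.0176, 0, 0, 0], [0.042, 0.0176, 0.01, 0, 0], [0, 0, 0.03, 0, 0], [0, 0, 0.03, 0, 0]]' | python3 nudge.py; echo '[[0, 0, 0.02, 0, 0], [0, 0, 0.015, 0, 0], [0, 0, 0.0075, 0, 0], [0, 0, 0.004, 0, 0], [0, 0, 0, 0, 0]]' | python3 nudge.py; python3 -c "
from h import *
tool([.591,-.0477,.0630])
b=optics.snapshot('wrist');s=optics.snapshot('scene');cv2.imwrite('pics/p4.png',np.vstack([b[60:330,100:540],cv2.resize(s[190:300,230:380],(440,323))]))"
```

```text
t: 9.2
position: [0.5921, -0.0451, 0.1106]
tcp_rot: [1.994, 2.426, 0.001]
wrist_force: [0.5, 0.2, -0.6]
opening: -0.002
gripper_force: 0.0
t: 9.7
position: [0.5919, -0.0481, 0.0646]
tcp_rot: [2.001, 2.422, 0.0]
wrist_force: [0.4, 0.4, 0.5]
opening: 0.001
gripper_force: 0.0
delta tool [ 0.0006 -0.0008  0.0016]
```

View pics/p4.png

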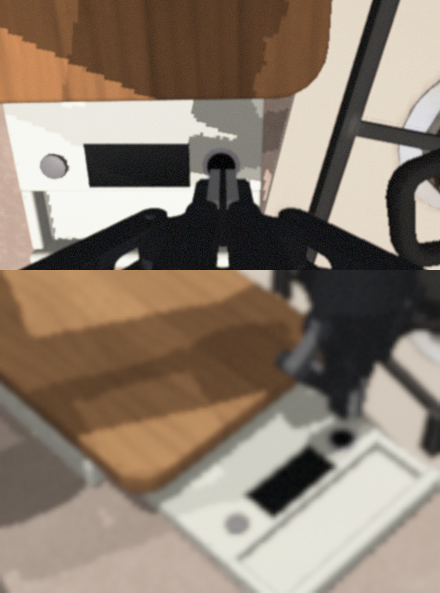

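The fingertips are lined up over the eye in the wrist view (eye u≈221, fingers u≈223). I'll dwell about 3 s.

```bash
echo '[[0, -0.0008, 0.001, 0, 0], [0, 0, 0, 0, 0], [0, 0, 0, 0, 0], [0, 0, 0, 0, 0], [0, 0, 0, 0, 0]]' | python3 nudge.py; Z='x'; echo '[[0, 0, 0, 0, 0], [0, 0, 0, 0, 0], [0, 0, 0, 0, 0], [0, 0, 0, 0, 0], [0, 0, 0, 0, 0]]' | python3 nudge.py; echo '[[0, 0, 0, 0, 0], [0, 0, 0, 0, 0], [0, 0, 0, 0, 0], [0, 0, 0, 0, 0], [0, 0, 0, 0, 0]]' | python3 nudge.py; echo '[[0, 0, 0, 0, 0], [0, 0, 0, 0, 0], [0, 0, 0, 0, 0], [0, 0, 0, 0, 0], [0, 0, 0, 0, 0]]' | python3 nudge.py; echo '[[0, 0, 0, 0, 0], [0, 0, 0, 0, 0], [0, 0, 0, 0, 0], [0, 0, 0, 0, 0], [0, 0, 0, 0, 0]]' | python3 nudge.py; echo '[[0, 0, 0, 0, 0], [0, 0, 0, 0, 0], [0, 0, 0, 0, 0], [0, 0, 0, 0, 0], [0, 0, 0, 0, 0]]' | python3 nudge.py | head -3; python3 -c "
from h import *
cv2.imwrite('pics/w5.png',optics.snapshot('wrist'))"
```

```text
t: 10.3
position: [0.591, -0.0483, 0.0636]
tcp_rot: [2.001, 2.422, 0.0]
wrist_force: [-0.3, 1.0, 0.5]
opening: 0.006
gripper_force: 0.0
t: 10.8
position: [0.5909, -0.0482, 0.0635]
tcp_rot: [-2.001, -2.422, 0.0]
wrist_force: [0.3, -0.2, -0.1]
opening: 0.001
gripper_force: 0.0
t: 11.3
position: [0.5909, -0.0483, 0.0635]
tcp_rot: [2.001, 2.422, 0.0]
wrist_force: [0.7, -0.4, -0.1]
opening: 0.001
gripper_force: 0.0
t: 11.8
position: [0.5909, -0.0483, 0.0635]
tcp_rot: [-2.001, -2.422, 0.0]
wrist_force: [-0.2, -0.8, -0.7]
opening: -0.001
gripper_force: 0.0
t: 12.3
position: [0.5909, -0.0483, 0.0635]
tcp_rot: [2.001, 2.422, 0.0]
wrist_force: [-0.7, 0.6, -0.3]
opening: 0.003
gripper_force: 0.0
t: 12.8
position: [0.591, -0.0483, 0.0635]
tcp_rot: [2.001, 2.422, 0.0]
```

Next I'll retreat up and away to the right.

```bash
echo '[[0, 0, -0.04, 0, 0], [0, 0, -0.04, 0, 0], [0, 0, -0.04, 0, 0], [-0.04, -0.02, -0.02, 0, 0], [-0.04, -0.02, 0, 0, 0]]' | python3 nudge.py; echo '[[-0.04, -0.02, 0, 0, 0], [-0.04, -0.02, 0, 0, 0], [-0.04, 0, 0, 0, 0], [-0.03, 0, 0, 0, 0], [0, 0, 0, 0, 0]]' | python3 nudge.py; echo '[[0, 0, 0, 0, 0], [0, 0, 0, 0, 0], [0, 0, 0, 0, 0]]' | python3 nudge.py; python3 -c "
from h import *
s=optics.snapshot('top');w=cv2.imread('pics/w5.png')
cv2.imwrite('pics/p6.png',np.vstack([cv2.resize(s[150:290,200:440],(480,280)),w[60:330,100:580]]))"
```

```text
t: 13.35
position: [0.5698, -0.1351, 0.2089]
tcp_rot: [1.991, 2.419, 0.006]
wrist_force: [0.8, -0.5, -0.0]
opening: -0.001
gripper_force: 0.0
t: 13.85
position: [0.556, -0.2931, 0.2037]
tcp_rot: [2.004, 2.417, -0.001]
wrist_force: [0.7, 0.7, 0.2]
opening: -0.005
gripper_force: 0.0
t: 14.15
position: [0.5557, -0.2879, 0.2034]
tcp_rot: [-1.999, -2.423, -0.0]
wrist_force: [0.3, -1.1, 0.2]
opening: -0.003
gripper_force: 0.0
```

View pics/p6.png

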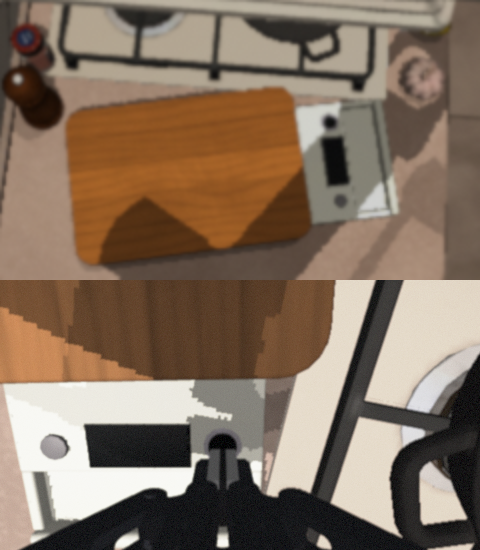

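The panel is fully out, with the eye clear of the board at about (330,122) in the composite. Everything else is in place and the hand is well away, so I'm handing in.

```bash
python3 -c "
from station import bot, optics, job, sensors
print(job.finish_job())"
```

```text
the job is handed in; nothing more can be done
None
```

I drew the display panel out to its stop, dwelt about 3 s with the fingertips about 2.5 cm above the eye, and handed in with the hand over 20 cm away; the eye and unit key weren't touched, the display showed no zeroing I could see, and my pull at the stop dragged the scale and board about 5–6 mm, which I left.

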